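Set up the label winder: guide rod, then splined spindle held home

TASK

Set up the label winder: first take the plain steel guide rod out of the wooden rest block, drop it end-down into the winder's narrow tube all the way to the bottom and let go of it. Then take the splined spindle by its square black grip, turn it until its four splines line up with the cross-shaped slots of the drive socket, slide it fully home against the ejector spring until its flange sits flush on the socket, and finish while still gripping it and pressing it down, because the spring pushes it up again if you let go. Leave the other things on the table where they are.

Things in the scene. Friction and masses are not known exactly. Their poses are not given: they have to be found in the camera images.
- guide_rod: Plain round steel rod, 18 mm diameter, 120 mm long, 90 g. Origin at the centre of its lower end, z up along the rod. At the start it stands upright in the smaller hole of the rest block, lower end on the table, its upper 70 mm clear above the block.
- spindle: Upright, 90 mm tall, 0.22 kg; origin at its lower tip, z up. Round pilot d 11 mm (z 0-8); four round-ended splines, 8 wide, 30 across, along its +-x and +-y (z 8-42); steel flange d 54 (z 42-50); square black grip 26x26 (z 50-90), flats facing along x and y, as the splines. Repeats every quarter turn. Starts at any yaw in the rest's larger hole, flange on its top.
- rest: Pale wooden rest block, fixed, 80 (x) x 180 (y) x 50 mm high, origin at the centre of its underside. Larger hole (38 mm) at y = +50 mm holds the spindle, smaller hole (20 mm) at y = -50 mm the guide rod; both go right through. Rest and winder may stand on either side of the table.
- winder: Label winder, fixed; grey base plate 130 (x) x 240 (y) x 12 mm, origin at the centre of its underside. A white housing (top 40 mm above the table) at its +y end carries the square drive socket, 55 mm from the origin; the upright aluminium tube stands at its -y end, 65 mm from the origin.
- tube_mouth (a point): Centre of the mouth of the narrow round tube for the guide rod, z up, 67 mm above the table. Bore 22 mm in diameter, 50 mm deep, closed bottom; tube 40 mm outside. Seated, the rod's lower end is 50 mm below this point and 70 mm of rod stand above it.
- socket_mouth (a point): Centre of the drive socket's top (aluminium block 58x58, 46 tall, top 86 mm above the table), z up. Two crossing slots 10.6 wide, 33 long, 46 deep run along this point's x and y. Braked: turns only above 0.4 N m; starts within 0.7 rad of the winder's yaw. Home: flange on the top, spindle tip 42 mm below this point. Splines not lined up: only the 8 mm pilot enters.
- ejector (a joint): Travel of the sprung ejector pin in the socket: 0 = up, about 0.010 m = pressed by a spindle fully home. It meets the spindle's tip 32 mm below the socket's mouth; the last 10 mm to home take 6 N rising to 12 N, and it pushes the spindle up again if released.
- marker_1: black-and-white felt marker lying flat, 128 x 16 mm, 17 high; bystander, lying between the winder and the rest block; origin at the centre of its underside
- tally_counter: light round hand tally counter with a finger ring, 69x48x20 mm; bystander, between winder and rest block on the robot's side; origin at the centre of its underside
There are look-alikes about, which are no part of the job. Leave any orange or red look-alike of the guide_rod alone.

How it is judged:
By the outcome, as a careful person would: the job done as asked, in the order asked, and still so for the second after the job is handed in, while the arm keeps its last pose, push and grip.
It also fails if it takes over 61 s, if anything falls off the work surface, if the arm or the gripper's body presses on something with over 40 N, if the wrist force passes 120 N, or if a joint passes its speed limit or range.

ROBOT

A 6-joint arm with a two-finger parallel gripper is mounted at the origin on the work surface; the furniture and walls round the work are solid. World frame = base frame: x ahead of the robot, y to its left, z up, the work surface at z = 0. Lengths are in mm, angles in degrees, forces in N, time in s.
With the tool pointing down it reaches from about 350 to 850 mm from the base axis. Payload 8.1 kg.
Tool frame: the origin (TCP) lies between the finger pads; the fingertips stand 22 mm ahead of it and the grasp point (between the pads) lies 3 mm ahead of it (r.nose_length is the z of the fingertips in the tool frame, in mm); z points along the fingers, x is the direction in which the jaws open and shut, and the axes are right-handed (so a half turn about z gives the same grasp; the last joint's range is limited). The gripper opens to 85 mm and grips with 20 to 120 N. Pads are 22 mm wide; open, the fingers measure 114 mm over their backs; the gripper's body (76 mm by 85 mm) begins 54 mm behind the grasp point. The pads swing forward as they close: fully open they stand 13 mm farther back than shut.
Start: joints at [65.982, 7.471, 85.268, -0, 87.261, -4.893], TCP at [196.56, 566.895, 231.992] pointing down, gripper open.
Joint ranges: [-169.43, 169.43], [-51.17, 129.36], [1.28, 143.12], [-76.62, 256.62], [0, 156.53], [-152.29, 152.29]. Speed limits (degrees/s): [136.94, 136.94, 159.86, 180, 180, 180].

INTERFACE

Orientations are given as [roll, pitch, yaw] about the fixed x, y, z axes, in that order (R = Rz(yaw) Ry(pitch) Rx(roll)).
In Python, from bench import r gives the robot as it stands.
- The arm moves only by the shell command python3 -m jog 'ROWS' [FORCE]. ROWS is JSON, a list of rows, each a list of 5 numbers: the shift along the tool's x, y, z in m, then the turn about the tool's z in degrees, then the opening in per cent of the stroke, from 0 (shut) to 100 (fully open). A call has 1 to 8 rows; each row is the pose to reach, as a shift and turn from the pose measured when the call began, along the tool's axes at that moment; what a row does not reach only later rows make up. A row lasts 1/10 s, in which the tool goes at most 50 mm and 8.59 degrees, less where a joint would pass 70% of its speed; a pose out of reach is approached as far as the arm can. A call with a gripper value outside its range is refused whole. The fingers move at their own pace and stop on an object; FORCE is the grip in N (left out, the last holds). Time passes only in rows, so rows that repeat a pose let the fingers close. It gives the time, the measured TCP pose, the force and the opening at its end, in the units of the state.
- r.sense(): the state, without advancing time (a new reading comes with each control period).
- r.snapshot(name): name is "scene" or "top" or "wrist"; returns a dict with "image" (480x640x3 uint8, red, green, blue), "K" (3x3 intrinsics, pixels), "T" (4x4, takes a point from camera to world coordinates); the wrist camera has in their place "tool_from_camera" (4x4, takes a point from camera to tool coordinates, whose origin is the TCP and whose axes are the tool frame's). Camera axes: x right, y down, z forward; pixel columns grow to the right and rows downward; lengths in mm; the calibration is good to about 2 mm. A picture is of the moment at which its call begins: read the wrist's pose just before it. There is no depth.
- r.hand_in(): hands the job in, once; it reports no verdict.
Trained networks look in a picture, given as the dict that the camera call returned (one of the last four; its "shot" number tells which), for a name from the list of things; names that differ only in an ending like _2 or _b are one class to them, and where a whole thing is asked for, a point or a joint stands for the part that bears it (a point fixed in the world has none). Each returns a list of dicts, best first, with "conf" (0 to 1); they miss things now and then, are a little off and sometimes report something else, mostly with a low value. They report only what shows in the picture. A call takes as long as a camera call. They do not tell look-alikes from the thing itself.
- r.search_frame(picture, label): "bbox" ([left, top, right, bottom] in pixels, round what is visible of it).
- r.pinpoint(picture, label): "uv" ([column, row] in pixels: a listed point, or the origin of a listed thing).
The state is a dict: "time": time; "joint_pos": joint angles; "qd": joint speeds; "joint_efforts": joint torques, N m; "tool_pos": TCP position; "tcp_rot": TCP orientation; "ft_force": force on the tool from outside, world axes, zero at the start; "wrist_torque": the same for the moment, N m; "finger_gap": finger opening in mm.
Only numpy, scipy, OpenCV 4.12 (cv2) and the standard library are available. Lean on these libraries where they do the work, as an engineer would, in place of code of your own. Each camera call takes 0.05 s, during which the arm holds its last target. There are 200 camera calls.

## Working session

There is one attempt and no reset: what is moved stays moved. The work goes in short steps, Python scripts to look and compute and a shell command to move; the robot and the scene stay as the last step left them, time stands still between calls to the robot, and variables do not carry over. Pictures are saved under pics/ and viewed, about 8 in all and at most 12, crops included, and the job is handed in when it is done.

```bash
mkdir -p pics; ls
cat > h.py <<'E'
import numpy as np, cv2
from bench import r
from scipy.spatial.transform import Rotation as R
def tool():
    s=r.sense(); T=np.eye(4); T[:3,:3]=R.from_euler('xyz',s['tcp_rot'],degrees=True).as_matrix(); T[:3,3]=s['tool_pos']; return T
def shot(n):
    T=tool(); p=r.snapshot(n); p['Tw']=np.array(p['T']) if 'T' in p else T@np.array(p['tool_from_camera']); return p
def save(p,f,crop=None,k=1):
    im=p['image'][:,:,::-1]
    if crop: a,b,c,d=crop; im=im[b:d,a:c]
    cv2.imwrite('pics/'+f,cv2.resize(im,None,fx=k,fy=k,interpolation=cv2.INTER_CUBIC))
def ray(p,uv,z):
    d=p['Tw'][:3,:3]@np.linalg.solve(np.array(p['K']),[uv[0],uv[1],1.]); o=p['Tw'][:3,3]
    return o+d*(z-o[2])/d[2]
def proj(p,X):
    T=np.linalg.inv(p['Tw']); c=(T@np.append(X,1))[:3]; q=np.array(p['K'])@c; return q[:2]/q[2]
E
python3 - <<'E'
from h import *
print(r.sense())
for n in('top','scene'):
    p=shot(n); save(p,n+'.png'); print(n,p['Tw'].round(2).tolist())
    for l,z in(('guide_rod',0),('spindle',8),('rest',0),('winder',0),('tube_mouth',67),('socket_mouth',86),('marker_1',0),('tally_counter',0)):
        for d in r.pinpoint(p,l)[:3]: print(l,np.round(d['uv'],1),round(d['conf'],2),ray(p,d['uv'],z).round(1))
E
```

```text
pics
{'time': 0.0, 'joint_pos': array([ 6.59831521e+01,  7.51646956e+00,  8.53297267e+01, -1.80718810e-03,
        8.72612523e+01, -4.89301172e+00]), 'qd': array([ 0.06742307, -0.0175857 , -0.06486171,  0.02590319, -0.08236504,
        0.05572278]), 'joint_efforts': array([ 3.59368838e-03, -5.69393277e+01, -5.00562751e+01,  4.70599225e-04,
        1.42711157e-02,  1.60716189e-05]), 'tool_pos': array([196.3302959 , 566.38504671, 230.92594899]), 'tcp_rot': array([-1.79992634e+02,  1.07210857e-01,  7.08762588e+01]), 'ft_force': array([ 0.7372715 , -0.41587875,  0.77748616]), 'wrist_torque': array([ 0.02487611, -0.04624032,  0.03682872]), 'finger_gap': 85.37539847399661}
top [[-0.02, -0.98, 0.19, 386.63], [-1.0, 0.01, -0.03, 0.35], [0.03, -0.19, -0.98, 1041.89], [0.0, 0.0, 0.0, 1.0]]
guide_rod [276.2 203.6] 0.74 [662.5  89.1   0. ]
guide_rod [249.7 277.2] 0.65 [483.8 150.5   0. ]
guide_rod [243.3 234.5] 0.44 [586.6 167.5   0. ]
spindle [205.7 231.2] 0.58 [594.1 255.5   8. ]
rest [224.9 233.9] 0.82 [588.5 211.5   0. ]
winder [389.3 255.2] 0.75 [ 531.9 -182.6    0. ]
tube_mouth [422.1 263.1] 0.87 [ 503.7 -244.    67. ]
socket_mouth [371.1 246.6] 0.62 [ 539.6 -127.9   86. ]
marker_1 [315.3 226.4] 0.76 [604.5  -5.7   0. ]
tally_counter [314.9 297.6] 0.73 [433.8  -2.7   0. ]
scene [[0.57, -0.43, 0.7, -171.37], [-0.82, -0.3, 0.48, -505.47], [0.0, -0.85, -0.53, 621.65], [0.0, 0.0, 0.0, 1.0]]
guide_rod [236.1 264.1] 0.95 [487.7 154.4   0. ]
guide_rod [307.2 221.3] 0.89 [688.9 140.1   0. ]
guide_rod [322.3 232.6] 0.85 [669.8  88.6   0. ]
rest [247.7 232.3] 0.93 [585.7 211.8   0. ]
winder [403.7 318.6] 0.83 [ 524.5 -174.5    0. ]
tube_mouth [439.1 307.5] 0.81 [ 502.1 -240.9   67. ]
socket_mouth [384.8 256.9] 0.55 [ 548.8 -120.2   86. ]
marker_1 [344.9 261.1] 0.57 [610.   -4.6   0. ]
tally_counter [286.5 305.8] 0.88 [442.9   2.    0. ]
```

```bash
cd pics; python3 -c "
import cv2
a=cv2.imread('top.png')[150:340,160:470];b=cv2.imread('scene.png')[130:370,180:490]
a=cv2.resize(a,None,fx=2,fy=2,interpolation=2)[:,:];cv2.imwrite('t2.png',a)
cv2.imwrite('s2.png',cv2.resize(b,None,fx=2.4,fy=2.4,interpolation=2))"
```

```text
(no output)
```

View pics/t2.png

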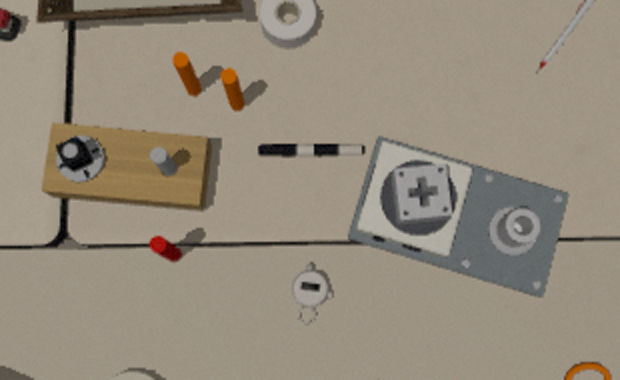

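View pics/s2.png

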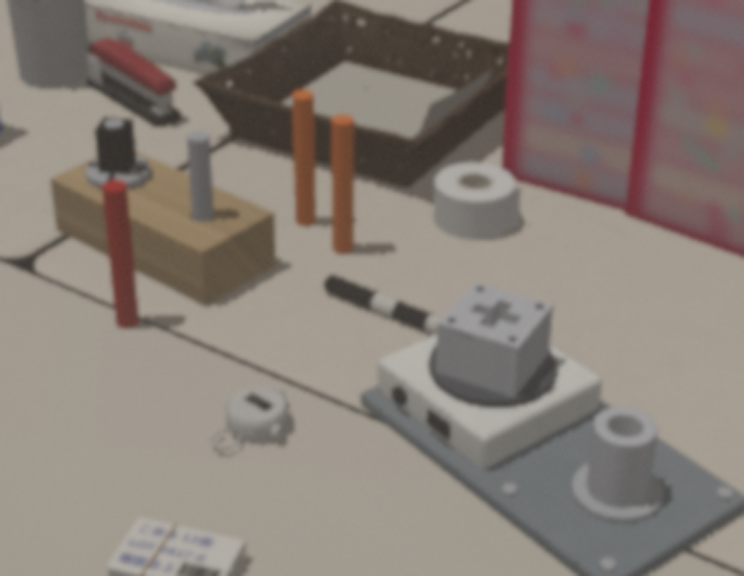

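The top view shows the rest on the left, with the black spindle grip at about (197,226) full-frame and the steel rod top at about (241,228). The winder is on the right, with the socket at about (372,246) and the tube at about (418,264). The scene view agrees, and the orange and red rods stand apart from the steel one. I'm moving above the rod.

```bash
cat >> h.py <<'E'
def go(X,yaw=None):
    T=tool(); d=T[:3,:3].T@(np.array(X,float)-T[:3,3]); y=R.from_matrix(T[:3,:3]).as_euler('xyz',degrees=True)[2]
    t=0 if yaw is None else -((yaw-y+90)%180-90)
    print('at',T[:3,3].round(1),'yaw',round(y,1),'rows m:',(d/1000).round(4),'turn',round(t,1),'J6',r.sense()['joint_pos'][5].round(1))
E
python3 -m jog '[[-0.22,0.44,0,0,55],[-0.22,0.44,0,0,55],[-0.22,0.44,0,0,55],[-0.22,0.44,0,0,55],[-0.22,0.44,0,0,55],[-0.22,0.44,0,0,55],[-0.22,0.44,0,0,55],[-0.22,0.44,0,0,55]]' 40
python3 -m jog '[[-0.022,0.044,0,0,55],[-0.04,0.088,0,0,55],[-0.05,0.11,0,0,55],[-0.05,0.11,0,0,55],[-0.05,0.11,0,0,55]]'
python3 - <<'E'
from h import *
go([586,167,231]); 
p=shot('wrist'); save(p,'w1.png'); print(np.array(p['tool_from_camera']).round(2).tolist(), np.array(p['K']).tolist())
for l,z in(('guide_rod',0),('spindle',8),('rest',0)):
    for d in r.pinpoint(p,l)[:3]: print(l,np.round(d['uv'],1),round(d['conf'],2),ray(p,d['uv'],z).round(1))
    for d in r.search_frame(p,l)[:3]: print(l,np.round(d['bbox'],1),round(d['conf'],2))
E
```

```text
time: 1.7
tool_pos: [477.2, 279.0, 232.3]
tcp_rot: [180.0, -0.0, 70.9]
ft_force: [0.3, 1.1, 0.5]
finger_gap: 47.2
time: 2.2
tool_pos: [564.7, 195.4, 232.1]
tcp_rot: [-180.0, -0.0, 70.8]
ft_force: [0.4, -0.1, -0.7]
finger_gap: 46.7
at [564.7 195.4 232.1] yaw 70.8 rows m: [-0.0199  0.0294  0.0011] turn 0 J6 -56.6
[[1.0, -0.0, 0.0, 1.1], [-0.0, 0.95, 0.32, -82.9], [-0.0, -0.32, 0.95, -141.83], [0.0, 0.0, 0.0, 1.0]] [[409.030453495175, 0.0, 321.24509513158955], [0.0, 409.030453495175, 235.5365925919147], [0.0, 0.0, 1.0]]
guide_rod [286.8 215.3] 0.9 [576.7 158.1   0. ]
guide_rod [307.3 312.3] 0.78 [680.8 141.3   0. ]
guide_rod [248.5 122.1] 0.68 [485.7 156.5   0. ]
guide_rod [263.  223.  301.6 278.8] 0.96
guide_rod [287.5 306.2 316.3 403.4] 0.73
guide_rod [200.8 112.1 257.8 146.8] 0.57
spindle [395.6 193.7] 0.84 [588.3 260.6   8. ]
spindle [371.9 173.7 444.  246.9] 0.76
rest [341.6 204.7] 0.86 [584.  210.5   0. ]
rest [225.2 142.  460.7 286.4] 0.61
```

View pics/w1.png

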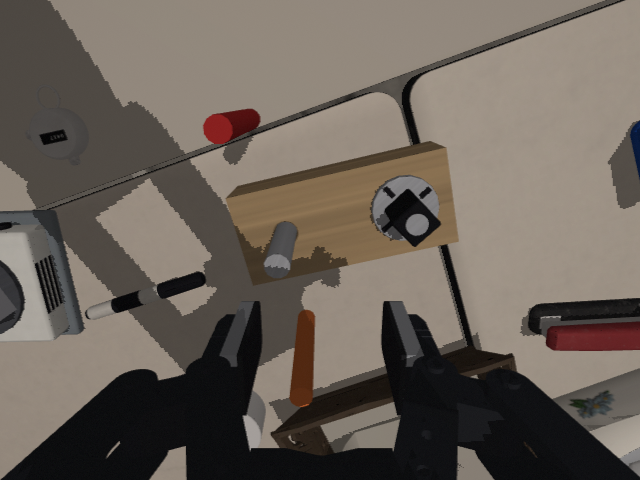

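Run:
```python
from h import *
p=shot('wrist'); save(p,'w2.png')
print('rodtop',ray(p,(277,264),120),'rod at block',ray(p,(289,226),50))
c=[ray(p,u,98) for u in((412,190),(440,221),(413,246),(385,217))]; print(np.round(c,1), np.mean(c,0))
for i in range(4):
    e=c[(i+1)%4]-c[i]; print(np.linalg.norm(e).round(1), (np.degrees(np.arctan2(e[1],e[0]))%90).round(1))
go([577,159,107])
```

```text
rodtop [577.34967857 161.97025204 120.        ] rod at block [573.81770588 166.42433262  50.        ]
[[564.2 264.1  98. ]
 [592.2 277.   98. ]
 [604.1 254.1  98. ]
 [576.7 241.1  98. ]] [584.28419038 259.07397051  98.        ]
30.8 24.8
25.8 27.7
30.4 25.3
26.1 28.6
at [564.3 196.4 232.5] yaw 70.9 rows m: [-0.0313  0.0241  0.1255] turn 0 J6 -56.7
```

```bash
python3 -m jog '[[-0.015,0.012,0.033,0,55],[-0.029,0.0236,0.06,0,55],[-0.029,0.0236,0.0675,0,55],[-0.029,0.0236,0.0675,0,55]]'
python3 - <<'E'
from h import *
p=shot('wrist'); save(p,'w3.png',(180,180,460,400),2.5)
print(r.sense()['tool_pos'],proj(p,[577,161,120]))
for d in r.search_frame(p,'guide_rod')[:2]: print(d)
E
```

```text
time: 3.0
tool_pos: [576.0, 161.3, 163.4]
tcp_rot: [-179.9, 0.0, 70.9]
ft_force: [-0.5, 0.7, 0.4]
finger_gap: 47.0
[576.91218426 161.83683189 165.11351092] [318.97283703 276.1580392 ]
{'bbox': [223.6, 71.3, 282.7, 111.3], 'conf': 0.87}
{'bbox': [299.9, 221.9, 337.9, 297.3], 'conf': 0.75}
```

View pics/w3.png

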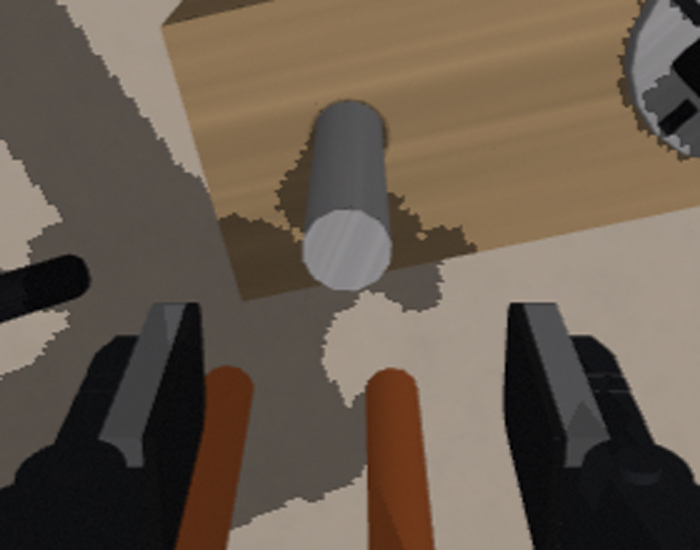

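The rod top is at crop (347,249), full-frame (319,280). It is centred between the fingers in x and about 2 mm ahead in tool y. I'm descending and gripping.

```bash
python3 -m jog '[[0,0.002,0.03,0,55],[0,0.002,0.055,0,55],[0,0.002,0.066,0,55],[0,0.002,0.066,0,55],[0,0.002,0.066,0,55],[0,0.002,0.066,0,0],[0,0.002,0.066,0,0],[0,0.002,0.066,0,0]]' 40
python3 -m jog '[[0,0,0,0,0],[0,0,0,0,0],[0,0,0,0,0]]' 60
python3 -c "
from h import *
go([580,161,250])"
```

```text
time: 3.9
tool_pos: [580.7, 161.4, 102.0]
tcp_rot: [179.8, -0.1, 71.0]
ft_force: [-0.9, -1.8, 6.2]
finger_gap: 16.1
time: 4.2
tool_pos: [580.8, 161.3, 102.2]
tcp_rot: [179.8, -0.1, 71.0]
ft_force: [-1.3, -1.2, 3.0]
finger_gap: 15.7
at [580.8 161.3 102.2] yaw 71.0 rows m: [-0.0002  0.     -0.1478] turn 0 J6 -60.3
```

```bash
python3 -m jog '[[0,0,-0.02,0,0],[0,0,-0.05,0,0],[0,0,-0.09,0,0],[0,0,-0.12,0,0],[0,0,-0.13,0,0],[0,0,-0.13,0,0]]' 60
python3 - <<'E'
from h import *
print(r.sense()['finger_gap'],r.sense()['ft_force'])
p=shot('top'); save(p,'t3.png',(160,150,470,340),2)
go([503,-242,232],71)
E
```

```text
time: 4.8
tool_pos: [581.1, 161.5, 233.6]
tcp_rot: [179.6, -0.2, 71.0]
ft_force: [0.0, 0.5, -2.3]
finger_gap: 15.6
15.637566269436718 [ 0.04241249  0.49274931 -2.26847204]
at [580.1 161.3 231.4] yaw 71.0 rows m: [-0.4063  0.0587 -0.0013] turn -0.0 J6 -60.3
```

```bash
python3 -m jog '[[-0.05,0.014,0,0,0],[-0.1,0.029,0,0,0],[-0.15,0.044,0,0,0],[-0.195,0.057,0,0,0],[-0.24,0.07,0,0,0],[-0.285,0.083,0,0,0],[-0.33,0.096,0,0,0],[-0.37,0.108,0,0,0]]' 60
python3 -m jog '[[-0.026,0.008,0,0,0],[-0.036,0.011,0,0,0],[-0.036,0.011,0,0,0],[-0.036,0.011,0,0,0]]' 60
python3 - <<'E'
from h import *
p=shot('wrist'); save(p,'w4.png')
go([503,-242,232],71)
for l,z in(('tube_mouth',67),('socket_mouth',86)):
    for d in r.pinpoint(p,l)[:2]: print(l,np.round(d['uv'],1),round(d['conf'],2),ray(p,d['uv'],z).round(1))
for d in r.search_frame(p,'guide_rod')[:2]: print(d)
E
```

```text
time: 5.65
tool_pos: [559.6, -225.4, 227.3]
tcp_rot: [-180.0, -0.2, 70.9]
ft_force: [1.2, 0.3, -0.6]
finger_gap: 15.7
time: 6.05
tool_pos: [557.9, -261.8, 225.6]
tcp_rot: [-179.8, -0.2, 70.9]
ft_force: [0.0, -0.2, -1.5]
finger_gap: 15.6
at [ 558.2 -261.4  226.2] yaw 71.0 rows m: [ 0.0004 -0.0586 -0.0057] turn -0.0 J6 -101.0
tube_mouth [322.4 135.8] 0.67 [ 505.  -240.6   67. ]
socket_mouth [502.  133.5] 0.79 [ 541.4 -125.7   86. ]
{'bbox': [298.7, 220.6, 343.7, 365.1], 'conf': 0.6}
```

View pics/w4.png

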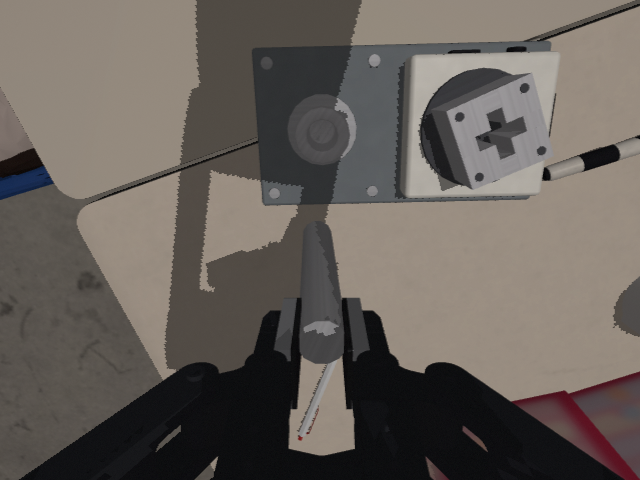

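The tube is at about (323,133) in shadow and the socket cross is at about (502,134). The held rod's lower end is at about (317,236). I'll check a brightened crop of both.

Run:
```python
from h import *
p=shot('wrist'); im=p['image'][80:280,240:400,::-1]
im=np.clip(255*(im/255.)**0.5,0,255).astype('uint8')
T=tool()
b=T@np.array([0,0,102,1]); print('rod low expected px',proj(p,b[:3]),'tube px',proj(p,[504,-241,67]),'rod top',proj(p,(T@np.array([0,0,-18,1]))[:3]))
a=cv2.resize(im,None,fx=3,fy=3,interpolation=cv2.INTER_CUBIC)
im2=p['image'][60:200,410:570,::-1]
cv2.imwrite('pics/w5.png',a); cv2.imwrite('pics/w5s.png',cv2.resize(im2,None,fx=4,fy=4,interpolation=cv2.INTER_CUBIC))
```

```text
rod low expected px [318.99534075 235.95410197] tube px [321.20726188 132.90946506] rod top [317.41264704 345.88400555]
```

View pics/w5.png

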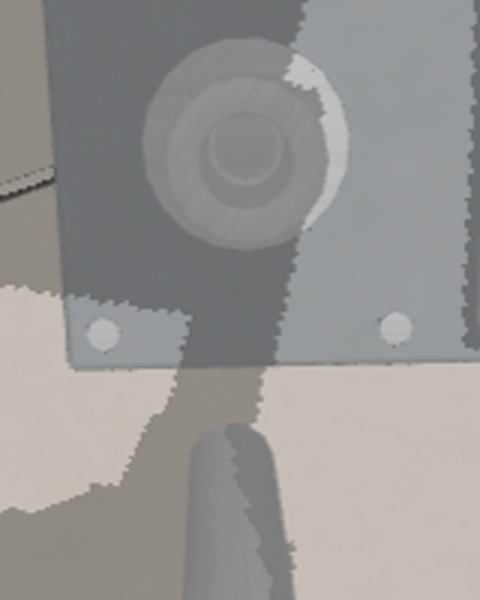

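View pics/w5s.png

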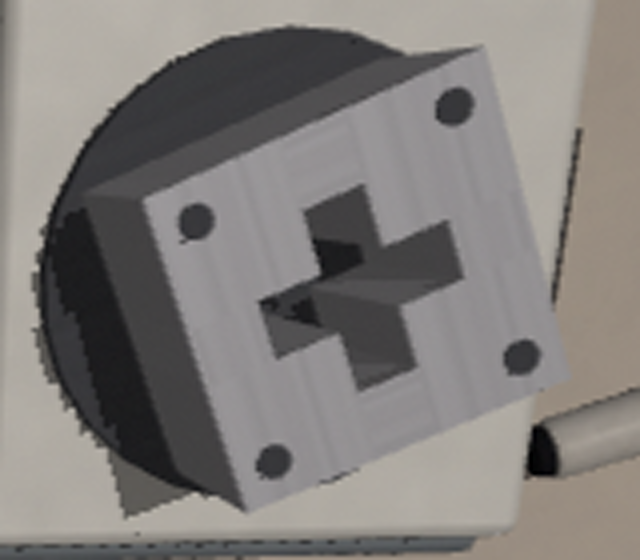

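The tube mouth centre is at crop (247,158), full (322.3,132.7). The rod's lower end is at full (317,234.7). The socket face corners are clear in the second crop.

Run:
```python
from h import *
p=shot('wrist'); T=tool()
t=ray(p,(322.3,132.7),67); rd=ray(p,(317,234.7),T[2,3]-102)
print('tube',t,'rod',rd,'delta tool mm',T[:3,:3].T@(t-rd))
print('rod low in tool',T[:3,:3].T@(rd-T[:3,3]))
def poly(c):
    c=[ray(p,(410+u/4,60+v/4),86) for u,v in c]; print(np.mean(c,0).round(1))
    for i in range(4):
        e=c[(i+1)%4]-c[i]; print(np.linalg.norm(e).round(1),(np.degrees(np.arctan2(e[1],e[0]))%90).round(1))
poly([(143,200),(483,45),(570,378),(247,510)]); poly([(196,222),(454,106),(521,356),(274,461)])
# slot ends: midpoints
a=[ray(p,(410+u/4,60+v/4),86) for u,v in ((334,198),(386,378),(268,330),(457,249))]
print(np.mean(a,0).round(1)); 
for i,j in((0,1),(2,3)):
    e=a[j]-a[i]; print(np.linalg.norm(e).round(1),(np.degrees(np.arctan2(e[1],e[0]))%90).round(1))
```

```text
tube [ 504.10686562 -240.42123332   67.        ] rod [ 557.48754049 -262.62993683  125.45994916] delta tool mm [  3.44742564 -57.68762998  58.48539323]
rod low in tool [ -1.26319676  -0.84191007 101.99688665]
[ 541.4 -126.6   86. ]
57.7 5.5
58.2 5.1
57.6 4.5
57.2 5.2
[ 541.5 -126.5   86. ]
44.0 5.3
43.9 5.0
43.9 5.2
43.9 5.2
[ 541.5 -126.4   86. ]
32.2 4.7
32.9 4.9
```

```bash
python3 -m jog '[[0.0017,-0.029,0,0,0],[0.0034,-0.0577,0,0,0],[0.0034,-0.0577,0.02,0,0],[0.0034,-0.0577,0.04,0,0],[0.0034,-0.0577,0.047,0,0],[0.0034,-0.0577,0.047,0,0]]' 60
python3 - <<'E'
from h import *
p=shot('wrist'); T=tool()
im=p['image'][150:380,220:420,::-1]
im=np.clip(255*(im/255.)**0.5,0,255).astype('uint8')
cv2.imwrite('pics/w6.png',cv2.resize(im,None,fx=2.5,fy=2.5,interpolation=cv2.INTER_CUBIC))
go([504.1,-240.4,231]); print('tube px',proj(p,[504.1,-240.4,67]),'rod low px',proj(p,(T@np.array([-1.26,-.84,102,1]))[:3]))
E
```

```text
time: 6.95
tool_pos: [504.6, -239.2, 179.4]
tcp_rot: [-179.9, -0.2, 71.0]
ft_force: [-1.5, -0.7, -0.8]
finger_gap: 15.1
at [ 505.2 -239.6  180.6] yaw 71.0 rows m: [-0.001  -0.0008 -0.0504] turn 0 J6 -101.8
tube px [316.75574482 231.10154474] rod low px [316.91966494 236.62708543]
```

View pics/w6.png

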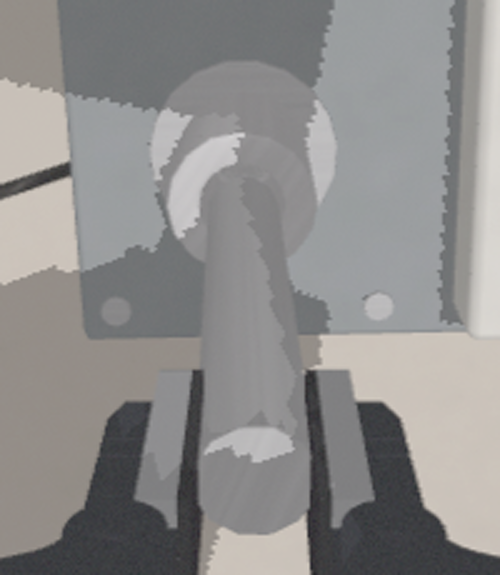

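The rod end (crop x≈241) is centred over the tube (crop x≈242). I'm lowering it.

```bash
python3 -m jog '[[0,0,0.01,0,0],[0,0,0.02,0,0],[0,0,0.03,0,0],[0,0,0.04,0,0],[0,0,0.05,0,0],[0,0,0.057,0,0],[0,0,0.059,0,0],[0,0,0.059,0,0]]' 60
```

```text
time: 7.8
tool_pos: [505.1, -239.4, 121.2]
tcp_rot: [-179.9, -0.2, 71.0]
ft_force: [0.1, -0.4, -1.8]
finger_gap: 15.8
```

```bash
python3 -m jog '[[0,0,0.002,0,0],[0,0,0.003,0,0],[0,0,0.003,0,0]]' 60; python3 -m jog '[[0,0,0,0,45],[0,0,0,0,45],[0,0,0,0,45],[0,0,0,0,45]]'; python3 -m jog '[[0,0,-0.03,0,45],[0,0,-0.07,0,45],[0,0,-0.12,0,45],[0,0,-0.14,0,45],[0,0,-0.14,0,45]]'
python3 - <<'E'
from h import *
p=shot('wrist'); q=shot('scene')
a=p['image'][:,:,::-1]; b=cv2.resize(q['image'][200:380,330:510,::-1],None,fx=2,fy=2)
c=cv2.resize(a[140:380,200:440],None,fx=1.5,fy=1.5); cv2.imwrite('pics/m1.png',np.hstack([b,c]))
for l in('guide_rod',):
    for d in r.pinpoint(q,l): print(d['uv'],ray(q,d['uv'],17))
go([584.3,259.1,230],26.5)
E
```

```text
time: 8.1
tool_pos: [505.6, -239.6, 119.1]
tcp_rot: [180.0, -0.2, 71.0]
ft_force: [-1.2, 0.3, 4.0]
finger_gap: 15.7
time: 8.5
tool_pos: [505.5, -239.5, 118.9]
tcp_rot: [-180.0, -0.2, 71.0]
ft_force: [-0.7, 0.9, 0.6]
finger_gap: 38.3
time: 9.0
tool_pos: [507.4, -241.1, 264.1]
tcp_rot: [179.6, -0.1, 71.0]
ft_force: [1.0, -0.3, -0.2]
finger_gap: 38.5
[307.1, 223.1] [659.4876375  118.39960075  17.        ]
[232.5, 265.9] [461.78546051 137.79449009  17.        ]
[324.2, 233.3] [646.71632789  67.84807797  17.        ]
[406.9, 319.5] [ 506.36825269 -188.7606888    17.        ]
at [ 504.9 -239.7  257.7] yaw 71.0 rows m: [ 0.4974 -0.0871  0.0295] turn 44.5 J6 -101.8
```

View pics/m1.png

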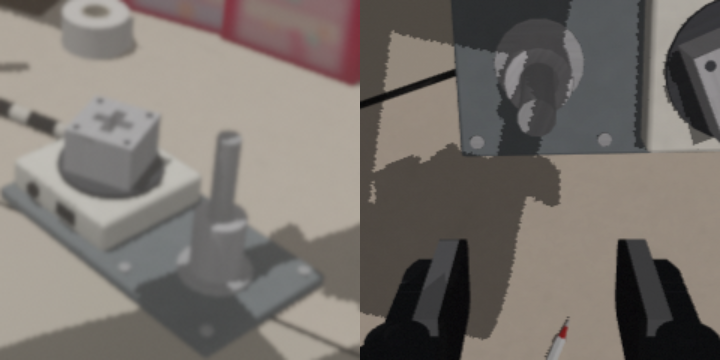

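The rod is standing in the tube (scene and wrist views agree), with bottom contact at TCP z = 119, which matches the seated height. Next is the spindle.

```bash
python3 -m jog '[[0.05,-0.009,0,6,60],[0.1,-0.018,0,12,60],[0.15,-0.027,0,18,60],[0.195,-0.035,0,24,60],[0.24,-0.043,0,30,60],[0.285,-0.051,0,36,60],[0.33,-0.058,0,42,60],[0.375,-0.066,0,44.5,60]]' 60
python3 -c "
from h import *
go([584.3,259.1,190],26.5)"
```

```text
time: 9.95
tool_pos: [563.4, 138.2, 256.6]
tcp_rot: [-179.7, 0.1, 26.3]
ft_force: [1.2, -0.3, -0.2]
finger_gap: 51.4
at [563.4 138.2 256.6] yaw 26.3 rows m: [ 0.0725 -0.0988  0.0669] turn -0.2 J6 -17.7
```

```bash
python3 -m jog '[[0.027,-0.037,0,0,60],[0.053,-0.073,0.02,0,60],[0.07,-0.095,0.055,0,60],[0.0725,-0.0988,0.067,0,60],[0.0725,-0.0988,0.067,0,60],[0.0725,-0.0988,0.067,0,60]]' 60
python3 - <<'E'
from h import *
p=shot('wrist'); save(p,'w7.png',(200,180,440,380),2.5)
go([584.3,259.1,87],26.5); print(proj(p,[584.3,259.1,98]))
E
```

```text
time: 10.55
tool_pos: [584.0, 258.0, 189.4]
tcp_rot: [-179.7, 0.2, 26.3]
ft_force: [0.1, 0.6, 0.9]
finger_gap: 51.3
at [584.8 257.9 190.8] yaw 26.2 rows m: [ 0.0002 -0.0008  0.1038] turn -0.3 J6 -7.2
[321.80381879 241.94928045]
```

View pics/w7.png

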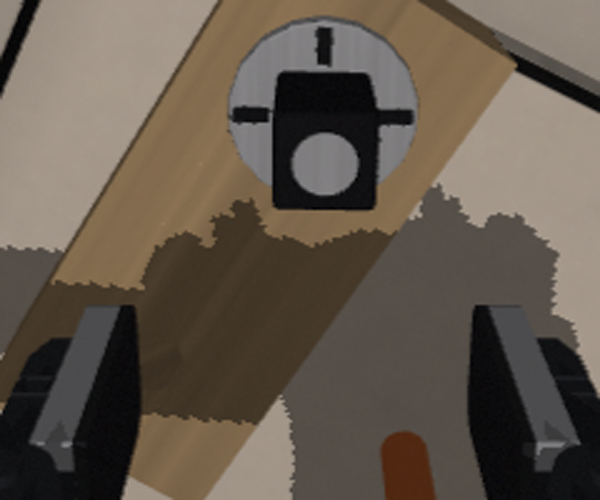

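The grip's top disc is at crop (325,164), full (330,246), about 5 mm to tool +x of the estimate. The orientation is within about 1°. I'm correcting and descending.

```bash
python3 -m jog '[[0.005,0.0015,0.04,1,60],[0.005,0.0015,0.08,1,60],[0.005,0.0015,0.1,1,60],[0.005,0.0015,0.103,1,60],[0.005,0.0015,0.103,1,60]]' 60
python3 -m jog '[[0,0,0,0,40],[0,0,0,0,40],[0,0,0,0,0],[0,0,0,0,0],[0,0,0,0,0],[0,0,0,0,0]]' 90
python3 -m jog '[[0,0,0,0,0],[0,0,-0.02,0,0],[0,0,-0.05,0,0],[0,0,-0.09,0,0],[0,0,-0.13,0,0],[0,0,-0.14,0,0],[0,0,-0.14,0,0]]' 90
python3 -c "
from h import *
go([541.5,-126.5,228],5.2)"
```

```text
time: 11.1
tool_pos: [590.5, 258.3, 89.3]
tcp_rot: [-179.8, 0.0, 25.2]
ft_force: [-0.3, -1.0, 0.9]
finger_gap: 50.8
time: 11.7
tool_pos: [592.0, 258.6, 92.1]
tcp_rot: [-179.8, -0.2, 25.2]
ft_force: [-2.6, -2.1, 9.1]
finger_gap: 22.6
time: 12.4
tool_pos: [593.2, 258.6, 235.2]
tcp_rot: [-179.8, -0.5, 25.2]
ft_force: [0.0, 0.1, -2.3]
finger_gap: 22.7
at [593.2 258.6 235.2] yaw 25.2 rows m: [-0.2106  0.3266  0.0045] turn 20.0 J6 -6.3
```

```bash
python3 -m jog '[[-0.025,0.04,0,3,0],[-0.051,0.08,0,6,0],[-0.077,0.12,0,9,0],[-0.103,0.16,0,12,0],[-0.129,0.2,0,15,0],[-0.155,0.24,0,18,0],[-0.181,0.28,0,20,0],[-0.205,0.32,0,20,0]]' 90
python3 -c "
from h import *
go([546,-176,232],5.2)"
```

```text
time: 13.2
tool_pos: [541.8, -119.6, 229.7]
tcp_rot: [-179.6, -0.2, 5.1]
ft_force: [0.7, 0.9, -1.8]
finger_gap: 22.7
at [ 541.8 -119.6  229.7] yaw 5.1 rows m: [-0.0008  0.0565 -0.0027] turn -0.1 J6 -23.2
```

```bash
python3 -m jog '[[0,0.03,-0.002,0,0],[0,0.0565,-0.002,0,0],[0,0.0565,-0.002,0,0],[0,0.0565,-0.002,0,0]]' 90
python3 - <<'E'
from h import *
p=shot('wrist'); save(p,'w8.png',(200,20,440,440),1.4); save(p,'w8f.png')
T=tool(); go([541.5,-126.5,232],5.2)
print('sock px',proj(p,[541.5,-126.5,86]))
for z in(84,42,34,-6): print('tool z',z,proj(p,(T@np.array([0,0,z,1]))[:3]))
a=p['image'][60:200,250:390,::-1]; b=p['image'][180:400,230:410,::-1]
a=cv2.resize(a,(400,400),interpolation=2); b=cv2.resize(b,(400,489),interpolation=2)
c=np.zeros((489,800,3),'uint8'); c[:400,:400]=a; c[:,400:]=np.clip(255*(b/255.)**.6,0,255); cv2.imwrite('pics/m2.png',c)
E
```

```text
time: 13.6
tool_pos: [545.6, -175.8, 228.6]
tcp_rot: [-179.5, -0.0, 5.0]
ft_force: [0.9, 0.4, -2.1]
finger_gap: 22.6
at [ 545.9 -175.2  229.2] yaw 5.1 rows m: [-0.0001 -0.0489 -0.0024] turn -0.1 J6 -28.3
sock px [321.03396078 151.62373986]
tool z 84 [321.29814582 246.63432556]
tool z 42 [321.18939603 276.36901938]
tool z 34 [321.16359392 283.42391098]
tool z -6 [320.99672374 329.05005473]
```

View pics/m2.png

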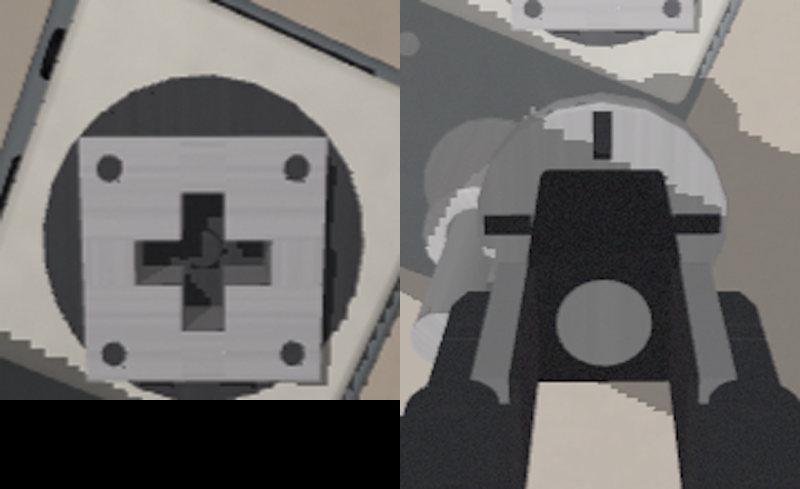

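The slots and the grip are both square in the picture. The cross is at (321.0,151.7), as predicted. The flange marks at row 281, against a predicted 283, put the spindle about 1.3 mm toward −y in the tool. I'm compensating for that and moving over the socket.

```bash
python3 -m jog '[[0,-0.025,0,0,0],[0,-0.0476,0,0,0],[0,-0.0476,0.02,0,0],[0,-0.0476,0.04,0,0],[0,-0.0476,0.051,0,0],[0,-0.0476,0.051,0,0],[0,-0.0476,0.051,0,0]]' 90
python3 - <<'E'
from h import *
T=tool();print(T[:3,:3].T@(np.array([541.5,-126.5,0])-T[:3,3]))
p=shot('wrist')
a=np.clip(255*(p['image'][130:400,190:450,::-1]/255.)**.6,0,255).astype('uint8')
cv2.imwrite('pics/w9.png',cv2.resize(a,None,fx=2.2,fy=2.2,interpolation=2))
for z in(84,34,-6): print('tool z',z,proj(p,(T@np.array([0,-1.3,z,1]))[:3]))
print('sock',proj(p,[541.5,-126.5,86]))
E
```

```text
time: 14.35
tool_pos: [541.7, -126.9, 178.8]
tcp_rot: [-179.5, -0.0, 5.1]
ft_force: [0.4, 0.4, -1.4]
finger_gap: 22.7
[ -0.26858464   1.20350869 178.76944137]
tool z 84 [320.60760501 245.22915846]
tool z 34 [320.37577569 281.64913418]
tool z -6 [320.08845503 326.78670248]
sock [320.26866534 242.93530265]
```

View pics/w9.png

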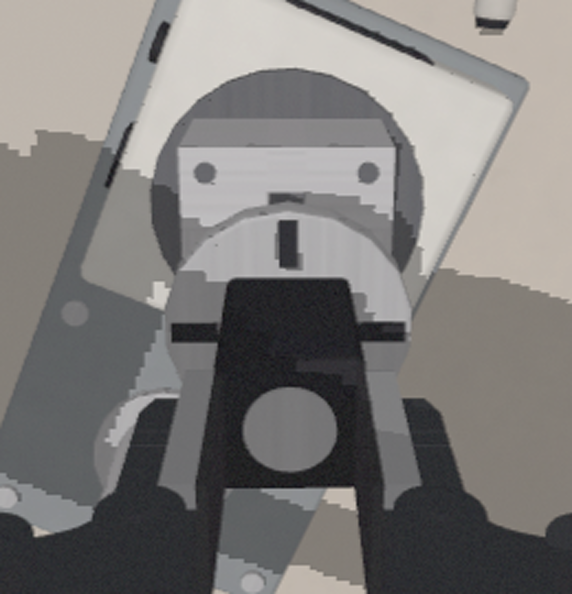

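The flange and grip are centred on the socket in x. In y I need an exact figure from the holes, the slot end and the flange marks.

Run:
```python
from h import *
ps=[tool()[:3,3]]
for i in range(5):
    p=shot('wrist'); ps.append(tool()[:3,3])
print(np.array(ps).round(1)); m=np.mean(ps,0); print('mean',m,'socket-T y-tool',-(-126.5-m[1]))
M=np.array(p['tool_from_camera']); K=np.array(p['K'])
def rt(u,v,z):
    d=M[:3,:3]@np.linalg.solve(K,[u,v,1.]); return (M[:3,3]+d*(z-M[2,3])/d[2]).round(2)
f=lambda u,v:(190+u/2.2,130+v/2.2)
zs=m[2]-86
print('socket',rt(*f(204,173),zs)+[0,22,0],rt(*f(368,173),zs)+[0,22,0],'slot',rt(*f(286,194),zs)+[0,16.5,0],'edge',rt(*f(286,147),zs)+[0,29,0])
print('spindle: marks',rt(*f(194,332),34),rt(*f(382,331),34),'disc',rt(*f(290,429),-6),'far flange',rt(*f(288,211),34)+[0,27,0])
```

```text
[[ 542.2 -127.2  179.5]
 [ 542.4 -127.4  179.8]
 [ 542.4 -127.5  179.9]
 [ 542.4 -127.6  179.8]
 [ 542.3 -127.6  179.6]
 [ 542.2 -127.6  179.4]]
mean [ 542.29712071 -127.49834152  179.67912287] socket-T y-tool -0.9983415152751576
socket [-22.54   1.08  93.68] [21.79  1.07 93.68] slot [-0.38  1.48 93.68] edge [-0.37  0.88 93.68]
spindle: marks [-19.9   -1.68  34.  ] [20.4  -1.93 34.  ] disc [ 0.65 -2.07 -6.  ] far flange [ 0.26 -1.86 34.  ]
```

```bash
python3 -m jog '[[-0.0007,0.0006,0,0,0],[-0.0007,0.0006,0.004,0,0],[-0.0007,0.0006,0.008,0,0],[-0.0007,0.0006,0.012,0,0],[-0.0007,0.0006,0.016,0,0],[-0.0007,0.0006,0.018,0,0],[-0.0007,0.0006,0.018,0,0]]' 110
python3 -c "
from h import *
go([541.7,-127.9,128],5.2); print(r.sense()['ft_force'],r.sense()['wrist_torque'])"
```

```text
time: 15.35
tool_pos: [541.2, -128.0, 160.8]
tcp_rot: [-179.5, -0.1, 5.1]
ft_force: [0.4, -0.5, -1.4]
finger_gap: 21.8
at [ 541.2 -128.   160.8] yaw 5.1 rows m: [0.0005 0.0003 0.0328] turn -0.1 J6 -24.1
[ 0.41794617 -0.46654969 -1.41178174] [-0.01592119 -0.02429487  0.02979454]
```

```bash
python3 -m jog '[[0,0,0.003,0,0],[0,0,0.006,0,0],[0,0,0.009,0,0],[0,0,0.009,0,0]]' 110; python3 -m jog '[[0,0,0.003,0,0],[0,0,0.006,0,0],[0,0,0.009,0,0],[0,0,0.009,0,0]]' 110
```

```text
time: 15.75
tool_pos: [540.9, -127.8, 151.1]
tcp_rot: [-179.5, -0.0, 5.1]
ft_force: [0.1, -0.2, -2.1]
finger_gap: 22.0
time: 16.15
tool_pos: [541.1, -127.7, 141.8]
tcp_rot: [-179.5, -0.0, 5.1]
ft_force: [2.5, 0.1, -4.2]
finger_gap: 21.9
```

The splines are in the slots and the forces are low. I'm now pressing against the spring.

```bash
python3 -m jog '[[0,0,0.003,0,0],[0,0,0.006,0,0],[0,0,0.009,0,0],[0,0,0.011,0,0],[0,0,0.011,0,0]]' 110; python3 -m jog '[[0,0,0.002,0,0],[0,0,0.004,0,0],[0,0,0.004,0,0],[0,0,0.004,0,0]]' 110
```

```text
time: 16.65
tool_pos: [542.0, -128.4, 133.0]
tcp_rot: [-179.6, -0.2, 5.1]
ft_force: [-3.2, -1.0, 11.2]
finger_gap: 21.7
time: 17.05
tool_pos: [542.4, -129.0, 131.3]
tcp_rot: [-179.7, -0.2, 5.1]
ft_force: [-7.3, -0.7, 14.5]
finger_gap: 21.8
```

```bash
python3 -m jog '[[-0.001,-0.001,0.003,0,0],[-0.001,-0.001,0.005,0,0],[-0.001,-0.001,0.005,0,0],[-0.001,-0.001,0.005,0,0]]' 115; python3 -m jog '[[0,0,0.003,0,0],[0,0,0.006,0,0],[0,0,0.006,0,0],[0,0,0.006,0,0]]' 115
python3 - <<'E'
from h import *
p=shot('scene'); T=tool(); q=shot('wrist')
a=cv2.resize(p['image'][190:350,320:480,::-1],None,fx=3,fy=3,interpolation=2)
b=cv2.resize(q['image'][150:390,200:440,::-1],None,fx=1.333,fy=2,interpolation=2); b=np.clip(255*(b/255.)**.6,0,255).astype('uint8')
cv2.imwrite('pics/m3.png',np.hstack([a,b])); print(r.sense()['tool_pos'],r.sense()['ft_force'])
E
```

```text
time: 17.45
tool_pos: [542.3, -129.2, 129.9]
tcp_rot: [-179.8, -0.4, 5.1]
ft_force: [-8.4, -0.3, 21.1]
finger_gap: 22.0
time: 17.85
tool_pos: [542.7, -129.8, 129.7]
tcp_rot: [-179.9, -0.4, 5.1]
ft_force: [-22.4, 3.1, 41.2]
finger_gap: 21.9
[ 542.66989661 -129.86144155  129.63209841] [-21.84655358   3.69666613  42.23279073]
```

```bash
python3 -m jog '[[-0.0015,0,0,0,0],[-0.0015,0,0.001,0,0],[-0.0015,0,0.002,0,0],[-0.0015,0,0.002,0,0]]' 115; python3 -m jog '[[-0.001,0,0.001,0,0],[-0.001,0,0.003,0,0],[-0.001,0,0.003,0,0],[-0.001,0,0.003,0,0]]' 115
python3 - <<'E'
from h import *
q=shot('wrist')
print([tool()[:3,3].round(2).tolist()for i in range(1)],r.sense()['ft_force'],r.sense()['wrist_torque'])
M=np.array(q['tool_from_camera'])
g=cv2.cvtColor(q['image'],cv2.COLOR_RGB2GRAY)
print('col 320 rows 150-260',g[150:262:1,321].tolist())
E
```

```text
time: 18.35
tool_pos: [542.2, -130.2, 130.4]
tcp_rot: [-180.0, -0.6, 5.1]
ft_force: [-4.9, 2.4, 16.4]
finger_gap: 21.8
time: 18.75
tool_pos: [542.1, -130.2, 129.8]
tcp_rot: [180.0, -0.7, 5.1]
ft_force: [-5.0, 2.7, 15.9]
finger_gap: 21.6
[[542.05, -130.19, 129.81]] [-5.16279045  2.72115891 15.90539168] [0.66329493 1.03764596 0.11160746]
col 320 rows 150-260 [183, 183, 183, 184, 183, 183, 183, 183, 183, 184, 183, 183, 183, 183, 183, 147, 46, 55, 62, 61, 61, 61, 61, 62, 60, 61, 60, 60, 60, 59, 60, 60, 59, 60, 60, 59, 60, 60, 59, 60, 60, 60, 60, 76, 90, 91, 91, 90, 91, 90, 91, 92, 91, 91, 90, 90, 90, 90, 91, 92, 90, 91, 121, 151, 150, 147, 148, 152, 136, 80, 80, 87, 69, 128, 146, 141, 121, 92, 91, 93, 67, 41, 28, 29, 18, 20, 18, 19, 18, 15, 17, 17, 19, 17, 17, 19, 18, 16, 106, 138, 138, 137, 107, 22, 10, 11, 8, 9, 8, 9, 11, 8]
```

```bash
python3 -m jog '[[-0.001,-0.001,0.002,1,0],[-0.001,-0.001,0.004,-1,0],[-0.001,-0.001,0.004,1,0],[-0.001,-0.001,0.004,0,0],[-0.001,-0.001,0.004,0,0],[-0.001,-0.001,0.004,0,0]]' 115
python3 - <<'E'
from h import *
q=shot('wrist'); s=shot('scene'); st=r.sense()
print(st['tool_pos'],st['tcp_rot'],st['ft_force'],st['wrist_torque'],st['finger_gap'])
g=cv2.cvtColor(q['image'],cv2.COLOR_RGB2GRAY)
for v in range(212,300,6):
    row=g[v].astype(float); d=np.abs(np.diff(row)); k=np.where(d>18)[0]; print(v,[(int(i),int(row[i+1]-row[i])) for i in k if 230<i<410])
def P(X): return proj(s,X).round(1)
m=np.array([541.5,-126.5,0])
print('scene px socket top z86',P(m+[0,0,86]),'flange top',P(m+[0,0,94]),'grip top',P(m+[0,0,134]),'+2mm',P(m+[0,0,136]))
h=cv2.cvtColor(s['image'],cv2.COLOR_RGB2GRAY); u=int(P(m+[-20,-20,90])[0]); print('scene col',u); 
for uu in(u-8,u,u+8): print(uu,h[225:300,uu].tolist())
E
```

```text
time: 19.4
tool_pos: [542.1, -130.0, 129.7]
tcp_rot: [179.9, -0.9, 5.1]
ft_force: [-9.9, 1.3, 23.8]
finger_gap: 21.5
[ 542.13554936 -130.01491574  129.72156651] [179.87688061  -0.8633629    5.13792926] [-9.29115628  1.14014076 24.26996699] [0.28701973 1.89745794 0.05741336] 21.81948897286454
212 [(231, 52), (247, -85), (248, -20), (256, 29), (379, -35), (385, 20), (386, 58), (387, 44)]
218 [(239, 29), (240, 56), (245, -79), (246, -25), (255, 26), (256, 52), (379, -78), (388, 50), (389, 72)]
224 [(243, -21), (244, -39), (255, 24), (256, 57), (257, 41), (265, -48), (266, -35), (276, 35), (277, 63), (293, -27), (295, -26), (304, 19), (344, 27), (345, 33), (358, -65), (369, 46), (370, 34), (378, -32), (379, -58), (390, 22), (391, 42), (392, 53)]
230 [(242, -30), (243, -26), (256, 55), (257, 57), (266, -78), (276, 40), (277, 48), (283, -35), (284, -28), (320, -92), (328, 37), (329, 58), (330, 24), (347, -20), (348, -26), (353, 38), (354, 29), (358, -47), (359, -37), (368, 26), (369, 50), (378, -61), (390, 49), (391, 73)]
236 [(242, -42), (256, 54), (257, 66), (277, -33), (278, -25), (282,
[... 2161 characters left out ...]
9, 68, 63, 64, 64, 64, 69, 85]
390 [80, 81, 83, 86, 88, 87, 88, 89, 89, 89, 89, 89, 89, 90, 91, 93, 92, 92, 84, 70, 59, 54, 54, 53, 53, 54, 55, 54, 54, 53, 55, 56, 55, 55, 59, 69, 83, 91, 98, 96, 98, 99, 97, 100, 101, 101, 102, 104, 105, 106, 105, 106, 105, 105, 106, 105, 104, 105, 103, 105, 105, 105, 104, 104, 104, 105, 104, 103, 98, 87, 74, 68, 66, 72, 104]
398 [56, 55, 57, 58, 58, 60, 62, 65, 73, 80, 85, 87, 89, 95, 98, 103, 109, 113, 116, 117, 119, 122, 124, 127, 128, 122, 110, 95, 89, 89, 91, 92, 92, 84, 72, 69, 81, 91, 96, 97, 97, 99, 100, 103, 105, 104, 103, 102, 102, 102, 102, 102, 102, 101, 101, 101, 102, 102, 100, 102, 100, 101, 100, 96, 92, 84, 74, 66, 63, 62, 61, 63, 73, 90, 107]
```

The stop at TCP z ≈ 129.7 is rigid, but it is 1.7 mm above my estimate of 128. I'll check it with the ejector: back off 12 mm, then find the height where the spring engages. Home is 10 mm below that.

```bash
python3 -m jog '[[0,0,-0.004,0,0],[0,0,-0.008,0,0],[0,-0.001,-0.0125,0,0],[0,-0.001,-0.0125,0,0],[0,-0.001,-0.0125,0,0]]' 115; for i in 1 2 3 4 5 6; do python3 -m jog '[[0,0,0.0005,0,0],[0,0,0.001,0,0],[0,0,0.001,0,0]]' | grep -E 'tool_pos|ft_'; done
```

```text
time: 20.0
tool_pos: [541.5, -128.9, 141.7]
tcp_rot: [179.9, -0.8, 5.1]
ft_force: [-1.5, 2.0, 0.4]
finger_gap: 21.6
tool_pos: [541.3, -128.8, 140.2]
ft_force: [-0.1, 0.6, -1.4]
tool_pos: [541.6, -128.9, 139.6]
ft_force: [-2.0, 2.6, 4.4]
tool_pos: [541.8, -129.1, 139.4]
ft_force: [-3.2, 1.2, 6.7]
tool_pos: [542.0, -129.4, 139.3]
ft_force: [-4.1, 1.7, 7.5]
tool_pos: [542.1, -129.5, 139.2]
ft_force: [-5.7, 1.2, 8.5]
tool_pos: [542.2, -129.6, 139.2]
ft_force: [-5.8, 2.3, 8.8]
```

The ejector engages at TCP z ≈ 139.7, so home is ≈ 129.7, which is where the stop was. I'm pressing home again.

```bash
python3 -m jog '[[-0.0007,-0.0005,0.003,0,0],[-0.0007,-0.0005,0.006,0,0],[-0.0007,-0.0005,0.009,0,0],[-0.0007,-0.0005,0.012,0,0],[-0.0007,-0.0005,0.013,0,0],[-0.0007,-0.0005,0.013,0,0]]' 115;  python3 -m jog '[[-0.001,-0.0005,0.002,0,0],[-0.001,-0.0005,0.004,0,0],[-0.001,-0.0005,0.0045,0,0],[-0.001,-0.0005,0.0045,0,0],[-0.001,-0.0005,0.0045,0,0],[-0.001,-0.0005,0.0045,0,0]]' 115
```

```text
time: 22.4
tool_pos: [542.3, -130.0, 129.7]
tcp_rot: [179.7, -1.0, 5.2]
ft_force: [-14.1, 1.8, 25.8]
finger_gap: 21.6
time: 23.0
tool_pos: [542.2, -130.1, 129.6]
tcp_rot: [179.6, -1.1, 5.2]
ft_force: [-16.6, 4.0, 31.4]
finger_gap: 21.4
```

Run:
```python
from h import *
for n in('top','scene'):
    p=shot(n)
    for l,z in(('guide_rod',17),('marker_1',0),('tally_counter',0)):
        for d in r.pinpoint(p,l)[:4]: print(n,l,round(d['conf'],2),ray(p,d['uv'],z).round(1))
s=r.sense(); print(s['tool_pos'],s['ft_force'],s['finger_gap'],s['time']); r.hand_in()
```

```text
top guide_rod 0.6 [480.3 154.7  17. ]
top guide_rod 0.53 [656.4  81.7  17. ]
top guide_rod 0.41 [ 512.1 -236.2   17. ]
top marker_1 0.62 [606.5  -5.7   0. ]
top marker_1 0.15 [ 533.1 -181.7    0. ]
top tally_counter 0.72 [438.1 -10.9   0. ]
scene guide_rod 0.88 [462.2 136.7  17. ]
scene guide_rod 0.82 [641.4  68.4  17. ]
scene guide_rod 0.56 [665.2 118.6  17. ]
scene tally_counter 0.7 [436.    2.1   0. ]
[ 542.18154534 -130.11253276  129.5851373 ] [-16.5523127    4.30007676  32.05770497] 21.447601299622907 23.4
the job is handed in; nothing more can be done
```

The job is handed in at 23.4 s; the rod and the spindle both look fully seated, but no verdict is reported.

- **Guide rod:** I moved the steel rod from the rest into the winder's tube and let go. It met the bottom with about 4 N at the expected height, and the pictures then showed it standing in the tube.
- **Spindle:** I gripped it by its square grip, turned it about 20° to match the slots (socket at 5.2°), and slid it home. I handed it in while still gripping and pressing down with about 32 N.

**Checks that disagreed or fell short:**
- **Home height:** The spindle stopped at TCP z of about 129.7 mm, while I had estimated 128 mm from the grasp height. I backed off and felt the ejector spring engage at about 139.7 mm, 10 mm higher, so the stop is consistent with home. I could not see the flange because the picture limit was used up.
- **Sideways load:** About 17 N of sideways force and about 1° of tool tilt remained at the end.
- **Bystanders:** The top camera put the marker within about 2 mm of its start and the tally counter within about 9 mm; the scene camera put the counter within about 7 mm. The scene camera did not report the marker or the seated rod in that last look. I never brought the arm near either bystander.
- **Look-alikes:** The networks still found the red and orange look-alikes near their starting places. The top view found the red one and one orange; the scene view found all three.

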